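Unhook a pail from a safety hook and set it on the bench scale

TASK

Take the white pail off the safety hook and stand it upright in the middle of the bench scale's platform, then let go. The hook's beak holds the bail down: first press the sprung keeper fully back with the bail itself, keep it pressed while you lift the bail out past the beak and draw it forward off the hook, and never force the bail against the hook. Set the pail down gently, keep the robot's fingers off the hook and the scale, and leave the bottle, bowl and jar where they are.

Things in the scene. Friction and masses are not known exactly. Their poses are not given: they have to be found in the camera images.
- stand: Hook post fixed to the bench, on its left or right half, turned up to 20 degrees. Origin on the bench straight below the hook's seat; +x runs from the hook's nose to its shank and on to the post (tube 32 mm across, 88 mm behind the seat, 259 mm tall); y across the hook, z up. The hook is a steel plate 12 mm thick along y, open upward. Its arm runs back to the post 12 mm below to 8 mm above the seat.
- hook_seat (a point): The seat: axis of the bail's bar where it hangs, mid-plate, 240 mm above the bench. Axes as the stand's. Relative to it (x back, z up): level floor at z -5 mm (underside -12 mm), upright nose at x -12 to -6 mm, shank's front face at x +17 mm, shank's top at z +42 mm.
- beak_tip (a point): Tip of the beak, the nose's flat top that turns back over the hung bail: it reaches x +1 mm, from z 6.5 to 11.5 mm above the seat. The 10 mm bail is caught under it until pushed back along +x by over 6 mm; the folded keeper stops it at about 8 mm. Pulling up sooner jams it. Risen 18 to 45 mm it is past the beak: then draw it forward (-x) off the nose, for the lid, 62 mm below the bar, soon meets the hook's underside.
- keeper (a joint): Sprung keeper, a steel leaf 11 mm wide hinged on the shank 36 mm above the seat and hanging to the floor. 0 rad = shut on the beak (hook empty), about 0.17 = resting on the back of the hung bail, 0.34 = the bail just clears the beak, 0.40 = flat on the shank, hard stop. It pushes the bail forward with about 3 N as hung, 6 N at the stop, 11 N as the bail rises along it. 25 N bends the hook.
- keeper_tip (a point): Lower end of the keeper's front face, mid-width. The bail rubs on the hook's floor as it is pushed back: less so when most of the pail's weight is carried.
- pail: White lidded plastic pail, 0.3 to 0.6 kg with its bail, 112 mm tall, 104 mm across the base, 126 mm across the lid. Origin at the centre of its underside, z up. Its bail turns on two ears on the pail's y axis, 90 mm above the underside, 72 mm either side. It starts hung by the bail on the hook, its underside 66 mm above the bench.
- bail (a joint): The bail's slightly stiff hinge about the pail's y axis: 0 rad = upright over the pail, + leans to the pail's +x, stops at 1.35 either way. It may be left at any angle.
- bail_grip (a point): Middle of the bail's straight top bar, a 10 mm round steel bar along the bail's y, straight to 57 mm either side of this point, 84 mm above the ears (174 mm above the pail's underside). This middle lies in the hook; left and right of it the bar is free to grip (45 mm off leaves room for fingers; so held it yields some mm when pushed). Axes: y along the bar, z away from the ears.
- scale: Bench scale fixed to the bench, on the other half from the hook post: white case 235 x 180 mm, square steel platform 170 x 170 mm on top. Origin on the bench below the platform's centre; its dark display is on its -x side, up to 145 mm from that centre. 25 N overloads it.
- platform (a point): Centre of the platform's top face, 45 mm above the bench. Axes as the scale's.
- bottle: Bystander: clear bottle with a red cap, 64 mm across, 190 mm tall, beyond the middle of the bench. Origin at the centre of its underside.
- bowl: Bystander: small steel bowl, 84 mm across, 45 mm tall, near the middle of the bench in front of the robot. Origin at the centre of its underside.
- jar: Bystander: white jar, 56 mm across, 85 mm tall, beside the hook post's foot. Origin at the centre of its underside.
Things that resemble listed ones, but are neither listed nor needed, are in the scene too. There is more than one size of the pail; the job needs the smallest.

How it is judged:
By the outcome, as a careful person would: the job done as asked, in the order asked, and still so for the second after the job is handed in, with the robot touching nothing.
It also fails if it takes over 64 s, if anything falls off the work surface, if the arm or the gripper's body presses on something with over 40 N, if the wrist force passes 120 N, or if a joint passes its speed limit or range.

ROBOT

A 7-joint arm with a two-finger parallel gripper is mounted at the origin on the work surface. World frame = base frame: x ahead of the robot, y to its left, z up, the work surface at z = 0. Lengths are in m, angles in rad, forces in N, time in s.
With the tool pointing down it reaches from about 0.35 to 0.9 m from the base axis. Payload 8.1 kg.
Tool frame: the origin (TCP) lies between the finger pads; the fingertips stand ahead of it and the grasp point (between the pads) is the TCP (arm.nose_length is the z of the fingertips in the tool frame, in m); z points along the fingers, y is the line along which they close (so a half turn about z gives the same grasp; the last joint's range is limited). The gripper opens to 92 mm and grips with 3 to 60 N. Pads are 19 mm wide; open, the fingers measure 130 mm over their backs; the gripper's body (75 mm by 190 mm) begins 47 mm behind the grasp point.
Start: joints at [1.147, 0.434, 0.025, 1.573, -0.012, 1.134, -0.075], TCP at [0.197, -0.593, 0.246] pointing down, gripper open.
Joint ranges: [-2.62, 2.62], [-0.44, 2.09], [-1.27, 1.32], [0.08, 2.57], [-1.32, 4.46], [0.12, 2], [-2.74, 2.74]. Speed limits (rad/s): [2.22, 2.22, 3.01, 3.01, 3.14, 3.14, 3.14].

INTERFACE

Orientations are given as a rotation vector (axis times angle).
In Python, from cell import sensors, optics, arm gives the robot as it stands.
- The arm moves only by the tool arm_command, never from a script. Its argument "deltas" is one flat list of numbers, 7 for each row, row after row: the turn, a rotation vector about the world's x, y, z as a fraction of full scale, then the shift along the world's x, y, z as a fraction of full scale, then the finger opening in mm, from 0 to 91.8. In form: [wx, wy, wz, dx, dy, dz, fingers, wx, wy, wz, dx, dy, dz, fingers, ...]. A call has 1 to 20 rows; each row is the pose to reach, as a shift and turn from the pose commanded when the call began; what a row does not reach only later rows make up. Full scale, the value 1, is 1 m for a shift and 90 degrees for a turn. A row lasts 1/10 s, in which the tool goes at most 50 mm and 8.59 degrees, less where a joint would pass 70% of its speed; a pose out of reach is approached as far as the arm can. A call with a number of a shift or a turn outside -1 to 1 is refused whole. A call with a gripper value outside its range is refused whole. The fingers move at their own pace and stop on an object; "force" is the grip in N (left out, the last holds). Time passes only in rows, so rows that repeat a pose let the fingers close. It gives the time, the measured TCP pose, the force, the opening and the grip force at its end, in the units of the state.
- sensors.observe(): the state, without advancing time (a new reading comes with each control period).
- optics.get_image(name): name is "side" or "top" or "wrist"; returns the picture (400x640x3 uint8, blue, green, red); there is no depth.
- optics.calibration(name): a dict with "camera_matrix" (3x3 intrinsics, pixels), "rvec" (rotation vector, rad) and "tvec" (3), from world to camera coordinates, as OpenCV has them. Camera axes: x right, y down, z forward; pixel columns grow to the right and rows downward; lengths in m; the calibration is good to about 2 mm. A picture is of the moment at which its call begins: read the wrist's pose just before it. calibration takes no time and is no camera call; for the wrist camera it gives the pose at the moment of the call.
- arm.sign_off(): hands the job in; it is judged then, once.
The state is a dict: "clock": time; "joints": joint angles; "dq": joint speeds; "joint_efforts": joint torques, N m; "position": TCP position; "ee_rot": TCP orientation; "force": force on the tool from outside, world axes, zero at the start; "ft_torque": the same for the moment, N m; "width": opening from 0.0 (shut) to 1.0 (fully open); "gripper_force": force on a finger pad.
Only numpy, scipy, OpenCV 4.12 (cv2) and the standard library are available. Lean on these libraries where they do the work, as an engineer would, in place of code of your own. Each camera call takes 0.05 s, during which the arm holds its last target. There are 200 camera calls.

## Working session

There is one attempt and no reset: what is moved stays moved. The work goes in short steps, Python scripts to look and compute and a tool call to move; the robot and the scene stay as the last step left them, time stands still between calls to the robot, and variables do not carry over. Pictures are saved under pics/ and viewed, at most 10 in all, crops included, and the job is handed in when it is done.

Besides the shell and the picture viewer there is one more tool, called after "Call:" as name(argument=value, ...) on one line, values as JSON. arm_command: Moves the arm, as the interface text tells. Its arguments: {"type":"object","properties":{"deltas":{"type":"array","items":{"type":"number"}},"force":{"type":"number"}},"required":["deltas"]}

```bash
mkdir -p pics; ls
python3 - <<'E'
from cell import sensors, optics, arm
import cv2
for n in("side","top"):
    cv2.imwrite(f"pics/{n}0.png",optics.get_image(n))
    c=optics.calibration(n);print(n,c)
s=sensors.observe();print(s,arm.nose_length)
E
```

```text
pics
side {'camera_matrix': array([[466.5670758 ,   0.        , 320.079484  ],
       [  0.        , 466.5670758 , 199.09605863],
       [  0.        ,   0.        ,   1.        ]]), 'rvec': array([ 0.81459515, -2.45069334,  1.20480737]), 'tvec': array([0.4192449 , 0.34007411, 1.1924094 ])}
top {'camera_matrix': array([[409.3201759 ,   0.        , 319.30707728],
       [  0.        , 409.3201759 , 201.09794159],
       [  0.        ,   0.        ,   1.        ]]), 'rvec': array([ 2.10258617, -2.12995269,  0.17233528]), 'tvec': array([0.03413168, 0.53346256, 1.3465876 ])}
{'clock': 0.1, 'joints': array([ 1.14737316,  0.43513476,  0.02498542,  1.57398107, -0.01159401,
        1.13400757, -0.07511654]), 'dq': array([-6.25130757e-04, -2.69863931e-03, -1.74323804e-03, -2.31383222e-03,
       -1.32808097e-03,  2.54380883e-03,  1.00028882e-05]), 'joint_efforts': array([ 3.37590776e-03, -6.69126463e+01,  9.88053381e-01, -3.15142214e+01,
       -6.05272735e-02,  3.73869517e-02,  8.20759533e-05]), 'position': array([ 0.19690394, -0.59272828,  0.24504478]), 'ee_rot': array([-3.09996081e+00, -5.01429885e-01,  5.57316167e-04]), 'force': array([-0.39172563, -0.89977629,  0.88375254]), 'ft_torque': array([ 0.05725752, -0.03819059, -0.03412813]), 'gripper_force': 0.0, 'width': 1.0012102017529105} 0.019
```

View pics/side0.png

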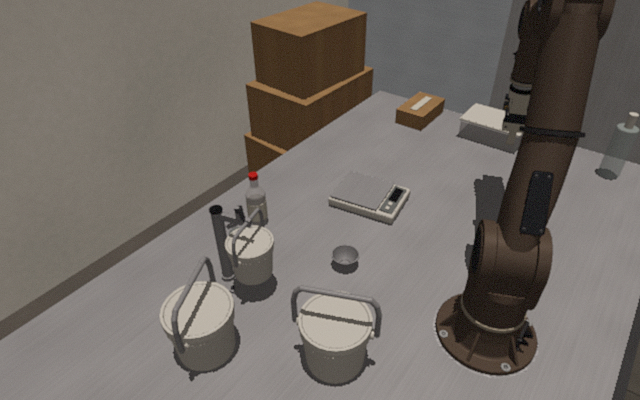

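View pics/top0.png

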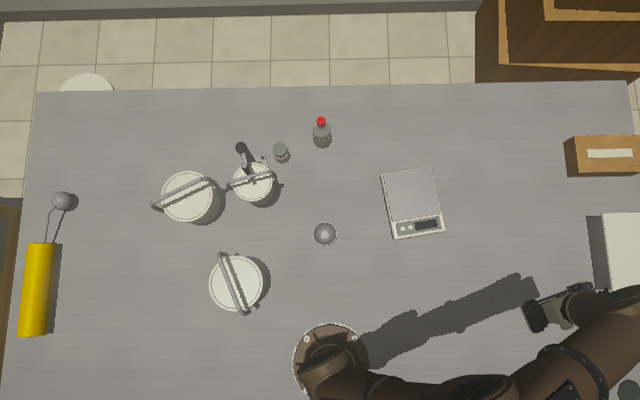

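The side view shows the hook post at (222,240) with the hung pail at (250,255), loose pails at (200,320) and (335,335), and the scale at (368,195). In the top view the hung pail is at (252,182) and the post at (241,148). The other candidates are the pails at (187,196) and (237,282). The scale platform is at (410,193). I choose the hung pail, which is the smallest, and will check it in one close crop.

```bash
python3 - <<'E'
import cv2,numpy as np
a=cv2.imread("pics/side0.png")[190:290,195:295]
b=cv2.imread("pics/top0.png")[130:210,220:300]
a=cv2.resize(a,(400,400),interpolation=cv2.INTER_CUBIC);b=cv2.resize(b,(400,400),interpolation=cv2.INTER_CUBIC)
cv2.imwrite("pics/c1.png",np.hstack([a,b]))
E
cat > h.py <<'E'
import cv2,numpy as np
from cell import sensors,optics,arm
def ray(n,px,c=None):
    c=c or optics.calibration(n);R=cv2.Rodrigues(c["rvec"])[0]
    d=R.T@np.linalg.inv(c["camera_matrix"])@np.array([*px,1.]);o=-R.T@np.ravel(c["tvec"]);return o,d
def atz(n,px,z,c=None):
    o,d=ray(n,px,c);return o+d*(z-o[2])/d[2]
def proj(n,P,c=None):
    c=c or optics.calibration(n)
    return cv2.projectPoints(np.array(P,float).reshape(-1,1,3),c["rvec"],np.ravel(c["tvec"]).astype(float),c["camera_matrix"],None)[0].reshape(-1,2)
E
python3 - <<'E'
from h import *
np.set_printoptions(precision=4,suppress=True)
for k,p,z in[("post top",(241,148),.259),("lid",(252,182),.178),("bowl",(325,234),.03),("bottle cap",(321,121),.19),("jar",(280,151),.085),("pailB",(187,196),.15),("pailC",(237,282),.15)]:print(k,atz("top",p,z))
for p in[(381,175),(431,167),(444,232),(393,240)]:print("case",atz("top",p,.04))
print("post side",atz("side",(216,211),.259))
E
```

```text
post top [0.659  0.2542 0.259 ]
lid [0.5739 0.2346 0.178 ]
bowl [0.4232 0.0095 0.03  ]
bottle cap [0.7663 0.0163 0.19  ]
jar [0.7027 0.1585 0.085 ]
pailB [0.5381 0.4472 0.15  ]
pailC [0.2671 0.28   0.15  ]
case [ 0.6243 -0.1872  0.04  ]
case [ 0.65   -0.3611  0.04  ]
case [ 0.4236 -0.3909  0.04  ]
case [ 0.3989 -0.2188  0.04  ]
post side [0.6521 0.2658 0.259 ]
```

View pics/c1.png

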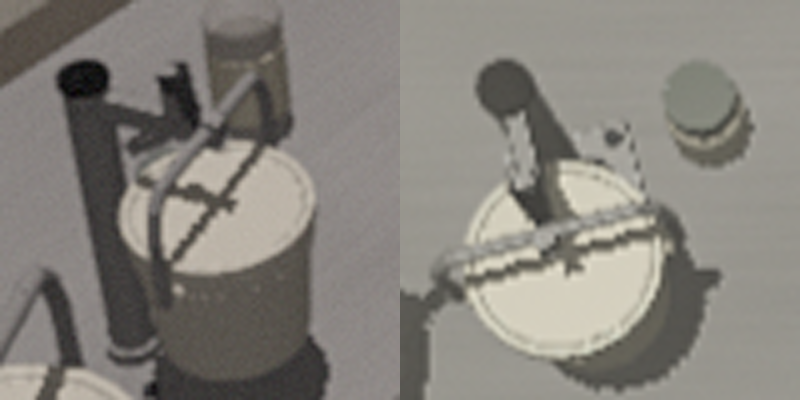

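The crop confirms the pail hanging on the hook. Its bar runs in the top crop from (450,268) to (665,212), and the post top is at (505,87). Next I work out the poses.

Run:
```python
from h import *
np.set_printoptions(precision=4,suppress=True)
f=lambda x,y:(220+(x-400)/5,130+y/5)
A=atz("top",f(452,268),.235);B=atz("top",f(665,212),.235);P=atz("top",f(505,87),.259);L=atz("top",f(565,257),.178)
print(A,B,(A+B)/2,np.linalg.norm(A-B),"post",P,"lid",L)
d=A-B;print("bar normal yaw",np.degrees(np.arctan2(-d[0],d[1])))
for S in((A+B)/2,L):
    v=P-S;print(np.linalg.norm(v[:2]),np.degrees(np.arctan2(v[1],v[0])))
print("side post foot",atz("side",(195+135/4,190+352/4),0))
```

```text
[0.5566 0.2886 0.235 ] [0.5889 0.1613 0.235 ] [0.5728 0.225  0.235 ] 0.13127211472367864 post [0.6609 0.2542 0.259 ] lid [0.5758 0.2315 0.178 ]
bar normal yaw 14.27231699438695
0.09285165524236122 18.37912305532628
0.08804600248764576 14.934267440254335
side post foot [0.662  0.2579 0.    ]
```

Call:
arm_command(deltas=[0,0,0,0,0,0.05,60,0,0,0,0,0,0.1,60,0.0,0,0.1,0.02,0.05,0.13,60,0,0,0.2,0.04,0.09,0.15,60,0,0,0.3,0.06,0.13,0.15,60,0,0,0.4,0.08,0.17,0.15,60,0,0,0.5,0.1,0.21,0.15,60,0,0,0.55,0.12,0.25,0.15,60,0,0,0.6,0.14,0.29,0.15,60,0,0,0.65,0.16,0.33,0.15,60,0,0,0.7,0.18,0.37,0.15,60,0,0,0.75,0.2,0.41,0.15,60,0,0,0.8,0.22,0.45,0.15,60,0,0,0.85,0.24,0.49,0.15,60,0,0,0.9,0.26,0.53,0.15,60,0,0,0.95,0.28,0.57,0.15,60,0,0,0.95,0.29,0.61,0.15,60,0,0,0.95,0.3,0.65,0.15,60,0,0,0.95,0.3,0.68,0.15,60,0,0,0.95,0.3,0.7,0.15,60], force=60)

```text
clock: 2.1
position: [0.4966, 0.1096, 0.3953]
ee_rot: [-1.932, -2.475, -0.0]
force: [-0.7, 0.0, -0.6]
width: 0.653
gripper_force: 0.0
```

Run:
```python
from h import *
np.set_printoptions(precision=4,suppress=True)
s=sensors.observe();print(s["position"],s["ee_rot"],s["joints"])
R=cv2.Rodrigues(s["ee_rot"])[0];print(R)
c=optics.calibration("wrist");im=optics.get_image("wrist");cv2.imwrite("pics/w1raw.png",im)
np.savez("w1.npz",**c)
o,_=ray("wrist",(0,0),c);print("cam",o)
S=np.array([.575,.231,.24]);x=np.array([np.cos(.257),np.sin(.257),0]);y=np.array([-x[1],x[0],0])
for p,n in zip(proj("wrist",[S,S+.057*y,S-.057*y,S+.088*x+[0,0,.019],S+.017*x+[0,0,.042]],c),["seat","L","R","post","shank"]):
    print(n,p); cv2.circle(im,tuple(int(v) for v in p),3,(0,0,255),1)
cv2.imwrite("pics/w1.png",im)
```

```text
[0.4966 0.1096 0.3953] [-1.9324 -2.4754 -0.0001] [ 0.2459  0.2262 -0.7026  1.5543  0.146   1.4156 -0.2217]
[[-0.2427  0.9701 -0.001 ]
 [ 0.9701  0.2427  0.0008]
 [ 0.001  -0.0007 -1.    ]]
cam [0.4804 0.1747 0.5347]
seat [445.8294  70.8311]
L [451.8481  -6.196 ]
R [440.4071 140.2245]
post [568.6868  66.3719]
shank [491.6778  63.6689]
```

View pics/w1.png

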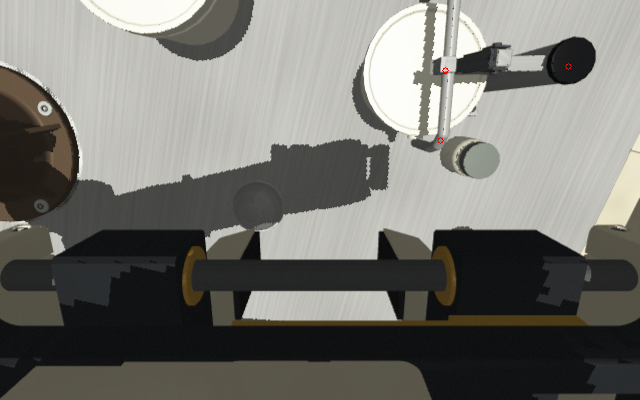

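The wrist view agrees with the estimates. The bar runs from (453,0) to (445,135), the beak is near (449,64), and the post top is at (571,60). That is about 2–5 mm off the prediction, which gives a seat of roughly (.576,.2365). I move above the grip point, 45 mm to the right of the seat.

Call:
arm_command(deltas=[0,0,0.008,0.03,0.03,0,50,0,0,0.008,0.06,0.06,0,50,0,0,0.008,0.091,0.083,-0.03,50,0,0,0.008,0.091,0.083,-0.06,50,0,0,0.008,0.091,0.083,-0.09,50,0,0,0.008,0.091,0.083,-0.1,50,0,0,0.008,0.091,0.083,-0.1,50,0,0,0.008,0.091,0.083,-0.1,50])

```text
clock: 2.95
position: [0.5885, 0.1899, 0.2972]
ee_rot: [1.921, 2.485, 0.002]
force: [-0.5, 0.6, 0.2]
width: 0.544
gripper_force: 0.0
```

Run:
```python
from h import *
np.set_printoptions(precision=4,suppress=True)
s=sensors.observe();print(s["position"],s["ee_rot"],s["force"])
c=optics.calibration("wrist");im=optics.get_image("wrist")
cv2.imwrite("pics/w2raw.png",im)
S=np.array([.576,.2365,.24]);a=np.radians(14.7);x=np.array([np.cos(a),np.sin(a),0]);y=np.array([-x[1],x[0],0])
for p,n in zip(proj("wrist",[S,S+.045*y,S-.045*y,S+.088*x+[0,0,.019],S-.006*x+[0,0,.0115]],c),["seat","L","R","post","nosetop"]):
    print(n,p); cv2.circle(im,tuple(int(v) for v in p),3,(0,0,255),1)
cv2.imwrite("pics/w2.png",im)
```

```text
[0.5885 0.1899 0.2972] [1.9212 2.4846 0.0021] [-0.4869  0.6159  0.1509]
seat [317.9777 143.6145]
L [317.6253  61.1001]
R [318.291  216.9767]
post [484.2096 146.442 ]
nosetop [307.0755 145.6831]
```

View pics/w2.png

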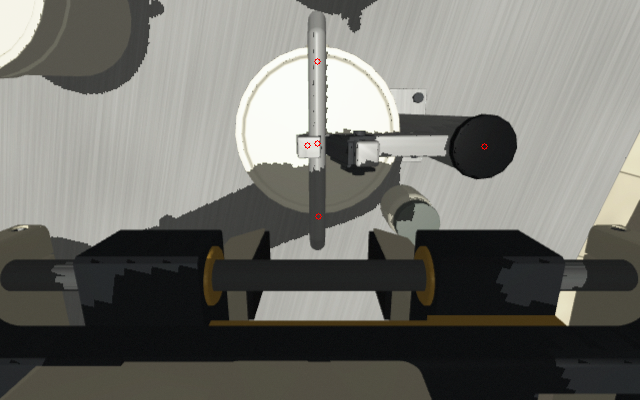

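The fit is good: the bar is at column 317, the beak at (309,146) and the post at (484,146). I lower and grip.

Call:
arm_command(deltas=[0,0,0,-0.001,0.003,-0.02,50,0,0,0,-0.001,0.003,-0.04,50,0,0,0,-0.001,0.003,-0.057,50,0,0,0,-0.001,0.003,-0.057,50,0,0,0,-0.001,0.003,-0.057,30,0,0,0,-0.001,0.003,-0.057,20,0,0,0,-0.001,0.003,-0.057,16,0,0,0,-0.001,0.003,-0.057,13,0,0,0,-0.001,0.003,-0.057,11,0,0,0,-0.001,0.003,-0.057,5,0,0,0,-0.001,0.003,-0.057,0,0,0,0,-0.001,0.003,-0.057,0,0,0,0,-0.001,0.003,-0.057,0], force=60)

```text
clock: 4.3
position: [0.587, 0.1928, 0.2388]
ee_rot: [-1.921, -2.486, 0.0]
force: [-1.1, -1.0, 1.7]
width: 0.088
gripper_force: 60.0
```

Call:
arm_command(deltas=[0,0,0,0,0,0.0005,0,0,0,0,0,0,0.001,0,0,0,0,0,0,0.001,0,0,0,0,0,0,0.001,0,0,0,0,0,0,0.001,0])

```text
clock: 4.8
position: [0.5869, 0.1929, 0.2396]
ee_rot: [-1.921, -2.486, 0.0]
force: [-0.5, 1.0, -2.2]
width: 0.091
gripper_force: 60.0
```

```bash
cat > fs.py <<'E'
from h import *
np.set_printoptions(precision=4,suppress=True)
s=sensors.observe();a=np.radians(14.7);x=np.array([np.cos(a),np.sin(a),0]);y=np.array([-x[1],x[0],0])
S=np.array([.576,.2365,.24]);F=s["force"];D=s["position"]-S
print("clk",s["clock"],"F hook",x@F,y@F,F[2],"pos hook mm",1e3*np.array([x@D,y@D,D[2]]),"T",s["ft_torque"],"rot",s["ee_rot"],"w",s["width"]*91.8)
E
python3 fs.py
```

```text
clk 4.8 F hook -0.2353234559199216 1.1097025782017762 -2.225708495785032 pos hook mm [ -0.4987 -44.9756  -0.446 ] T [ 0.0068 -0.1302  0.0191] rot [-1.921  -2.4856  0.0004] w 8.38473555623889
```

Call:
arm_command(deltas=[0,0,0,0.001,0,0.0003,0,0,0,0,0.002,0.0005,0.0003,0,0,0,0,0.003,0.0008,0.0003,0,0,0,0,0.004,0.001,0.0003,0,0,0,0,0.005,0.0013,0.0003,0,0,0,0,0.005,0.0013,0.0003,0,0,0,0,0.005,0.0013,0.0003,0])

```text
clock: 5.5
position: [0.5907, 0.1938, 0.2395]
ee_rot: [-1.92, -2.485, 0.005]
force: [-6.3, -2.0, -0.6]
width: 0.087
gripper_force: 60.2
```

```bash
python3 fs.py
```

```text
clk 5.5 F hook -6.619649427157286 -0.36747337289417725 -0.6231746650070985 pos hook mm [  3.3951 -45.0603  -0.5199] T [-0.4505  1.2255  0.308 ] rot [-1.9195 -2.4853  0.0046] w 8.004656533638297
```

Call:
arm_command(deltas=[0,0,0,0.001,0.0003,0.0004,0,0,0,0,0.002,0.0005,0.0006,0,0,0,0,0.003,0.0008,0.0006,0,0,0,0,0.004,0.001,0.0006,0,0,0,0,0.004,0.001,0.0006,0,0,0,0,0.004,0.001,0.0006,0])

```text
clock: 6.1
position: [0.5943, 0.1947, 0.2397]
ee_rot: [-1.919, -2.485, 0.006]
force: [-7.9, -1.7, -2.4]
width: 0.094
gripper_force: 60.3
```

```bash
python3 fs.py
python3 - <<'E'
from h import *
im=optics.get_image("wrist");cv2.imwrite("pics/w3.png",cv2.resize(im[60:260,220:520],None,fx=2.6,fy=2.6,interpolation=cv2.INTER_CUBIC))
E
```

```text
clk 6.1 F hook -8.056759871254233 0.3547543062328955 -2.4453998873996508 pos hook mm [  7.0821 -45.0948  -0.2914] T [-0.4766  1.4396  0.3711] rot [-1.9188 -2.4851  0.0061] w 8.627841613597436
```

View pics/w3.png

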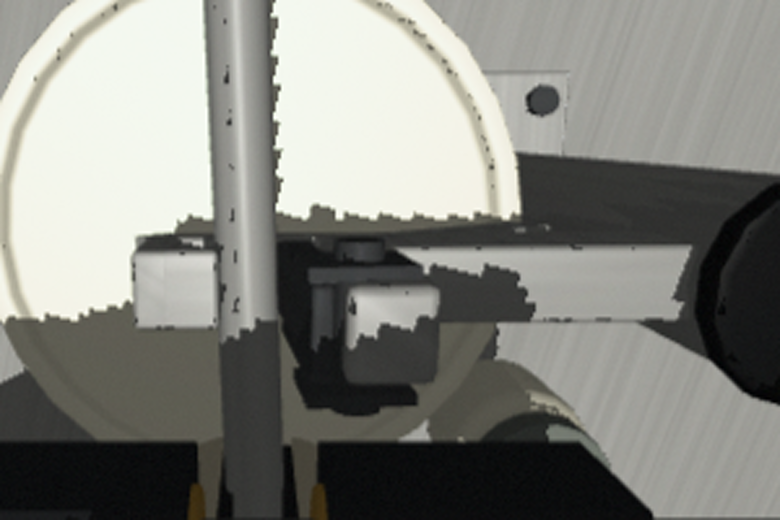

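The picture shows the beak's block at (175,290) and the bar just at its edge (217). The bar's middle has gone back about 6 mm and needs a bit more, up to the stop.

Call:
arm_command(deltas=[0,0,0,0.001,0.0003,0.0002,0,0,0,0,0.002,0.0005,0.0003,0,0,0,0,0.003,0.0008,0.0003,0,0,0,0,0.003,0.0008,0.0003,0,0,0,0,0.003,0.0008,0.0003,0])

```text
clock: 6.65
position: [0.597, 0.1954, 0.2398]
ee_rot: [-1.918, -2.485, 0.007]
force: [-7.9, -3.7, -3.3]
width: 0.094
gripper_force: 60.4
```

```bash
python3 fs.py
```

```text
clk 6.65 F hook -8.57066938019248 -1.571969296205983 -3.326026561285719 pos hook mm [  9.8288 -45.1183  -0.184 ] T [-0.5913  1.6505  0.3719] rot [-1.9184 -2.4849  0.0074] w 8.62992677313934
```

Call:
arm_command(deltas=[0,0,0,0.0007,0.0002,0,0,0,0,0,0.0014,0.0004,0,0,0,0,0,0.002,0.0005,0,0,0,0,0,0.002,0.0005,0,0,0,0,0,0.002,0.0005,0,0])

```text
clock: 7.15
position: [0.5983, 0.1957, 0.2397]
ee_rot: [-1.918, -2.485, 0.009]
force: [-11.2, -3.5, -2.2]
width: 0.091
gripper_force: 60.7
```

```bash
python3 fs.py
python3 - <<'E'
from h import *
im=optics.get_image("wrist");cv2.imwrite("pics/w4.png",cv2.resize(im[60:260,220:520],None,fx=2.6,fy=2.6,interpolation=cv2.INTER_CUBIC))
E
```

```text
clk 7.15 F hook -11.68803282315206 -0.5433717926105128 -2.1812640115575244 pos hook mm [ 11.1985 -45.1271  -0.3463] T [-0.769   2.1743  0.4978] rot [-1.9176 -2.4848  0.0094] w 8.34692662302546
```

View pics/w4.png

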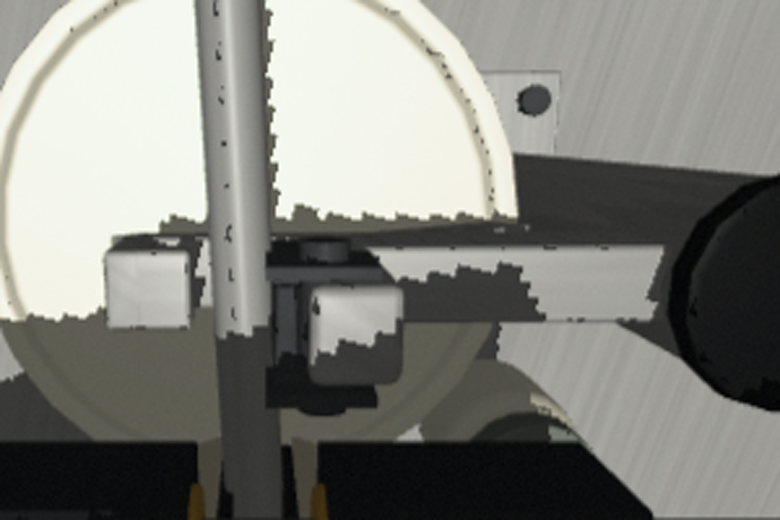

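The bar now clears the beak, with a visible gap from 190 to 211, and it lies against the folded keeper. The push reads about 12 N. I lift in small steps and keep the pressure on.

Call:
arm_command(deltas=[0,0,0,0.0005,0.0001,0.0005,0,0,0,0,0.0005,0.0001,0.001,0,0,0,0,0.0005,0.0001,0.0015,0,0,0,0,0.0005,0.0001,0.002,0,0,0,0,0.0005,0.0001,0.0025,0,0,0,0,0.0005,0.0001,0.003,0,0,0,0,0.0005,0.0001,0.0035,0,0,0,0,0.0005,0.0001,0.004,0,0,0,0,0.0005,0.0001,0.004,0,0,0,0,0.0005,0.0001,0.004,0])

```text
clock: 8.2
position: [0.5982, 0.1957, 0.2424]
ee_rot: [-1.916, -2.484, 0.012]
force: [-10.6, -1.2, -8.9]
width: 0.092
gripper_force: 60.4
```

```bash
python3 fs.py
```

```text
clk 8.2 F hook -10.5684806947438 1.4957682182898486 -8.885255772705674 pos hook mm [ 11.1328 -45.1524   2.43  ] T [-0.6276  1.8855  0.4901] rot [-1.9165 -2.4842  0.0118] w 8.434943109158041
```

Call:
arm_command(deltas=[0,0,0,0.0003,0,0.0005,0,0,0,0,0.0003,0,0.001,0,0,0,0,0.0003,0,0.0015,0,0,0,0,0.0003,0,0.002,0,0,0,0,0.0003,0,0.0025,0,0,0,0,0.0003,0,0.003,0,0,0,0,0.0003,0,0.003,0])

```text
clock: 8.9
position: [0.5985, 0.1953, 0.2452]
ee_rot: [-1.917, -2.484, 0.013]
force: [-9.3, -2.0, -11.8]
width: 0.093
gripper_force: 60.1
```

```bash
python3 fs.py
```

```text
clk 8.9 F hook -9.505667984577508 0.3861671698181688 -11.758148941619686 pos hook mm [ 11.3288 -45.5384   5.2125] T [-0.8504  1.7885  0.4475] rot [-1.9167 -2.4841  0.0127] w 8.509373967194215
```

```bash
cat > prof.py <<'E'
from h import *
im=cv2.cvtColor(optics.get_image("wrist"),cv2.COLOR_BGR2GRAY);np.save("last.npy",im)
for r in(155,164,170,178):print(r,list(im[r,250:345:2]))
E
python3 prof.py; python3 -c "
import cv2
g=cv2.imread('pics/w4.png',0)
for r in (248,270,285,307): print(list(g[r,78:325:5]))"
```

```text
155 [np.uint8(248), np.uint8(248), np.uint8(248), np.uint8(248), np.uint8(248), np.uint8(248), np.uint8(181), np.uint8(175), np.uint8(182), np.uint8(186), np.uint8(191), np.uint8(194), np.uint8(196), np.uint8(197), np.uint8(196), np.uint8(181), np.uint8(201), np.uint8(203), np.uint8(204), np.uint8(206), np.uint8(204), np.uint8(169), np.uint8(64), np.uint8(62), np.uint8(201), np.uint8(206), np.uint8(110), np.uint8(137), np.uint8(149), np.uint8(153), np.uint8(179), np.uint8(205), np.uint8(187), np.uint8(160), np.uint8(150), np.uint8(133), np.uint8(29), np.uint8(24), np.uint8(23), np.uint8(25), np.uint8(21), np.uint8(21), np.uint8(35), np.uint8(38), np.uint8(35), np.uint8(59), np.uint8(71), np.uint8(70)]
164 [np.uint8(248), np.uint8(248), np.uint8(248), np.uint8(248), np.uint8(247), np.uint8(248), np.uint8(139), np.uint8(184), np.uint8(194), np.uint8(197), np.uint8(198), np.uint8(196), np.uint8(193), np.uint8(198), np.uint8(200), np.uint8(202), np.uint8(204), np.uint8(203), np.uint8(205), np.uint8(207), np.uint8(208), np.uint8(172), np.uint8(68), np.uint8(62), np.uint8(61), np.uint8(183
[... 3986 characters left out ...]
8(242), np.uint8(245), np.uint8(175), np.uint8(181), np.uint8(148), np.uint8(179), np.uint8(182), np.uint8(181), np.uint8(181), np.uint8(179), np.uint8(176), np.uint8(184), np.uint8(183), np.uint8(185), np.uint8(186), np.uint8(187), np.uint8(189), np.uint8(189), np.uint8(192), np.uint8(191), np.uint8(145), np.uint8(63), np.uint8(72), np.uint8(116), np.uint8(115), np.uint8(101), np.uint8(114), np.uint8(135), np.uint8(146), np.uint8(123), np.uint8(168), np.uint8(189), np.uint8(167), np.uint8(154), np.uint8(146), np.uint8(130), np.uint8(116), np.uint8(39), np.uint8(57), np.uint8(66), np.uint8(66), np.uint8(64), np.uint8(35), np.uint8(42), np.uint8(56), np.uint8(60), np.uint8(66), np.uint8(199)]
```

The gap to the beak is still there (columns 292–302, about 4 mm), so nothing is jammed. I continue.

Call:
arm_command(deltas=[0,0,0,0.0003,0,0.001,0,0,0,0,0.0005,0,0.002,0,0,0,0,0.0006,0,0.003,0,0,0,0,0.0006,0.0003,0.004,0,0,0,0,0.0006,0.0003,0.005,0,0,0,0,0.0006,0.0003,0.005,0])

```text
clock: 9.55
position: [0.599, 0.1951, 0.25]
ee_rot: [-1.917, -2.484, 0.015]
force: [-10.9, -4.4, -11.4]
width: 0.094
gripper_force: 60.0
```

```bash
python3 fs.py;python3 prof.py | tail -2 | sed 's/np.uint8//g;s/[()]//g'
```

```text
clk 9.55 F hook -11.655561204161323 -1.5253770885781246 -11.396057658369974 pos hook mm [ 11.6864 -45.9167  10.006 ] T [-1.1534  2.0193  0.4772] rot [-1.9171 -2.4838  0.0145] w 8.586553657201229
170 [250, 250, 250, 250, 251, 251, 250, 164, 197, 199, 200, 197, 196, 200, 204, 205, 206, 207, 209, 210, 210, 187, 79, 63, 186, 191, 117, 139, 158, 161, 185, 209, 201, 169, 159, 140, 119, 59, 74, 75, 66, 40, 53, 85, 63, 218, 221, 222]
178 [251, 251, 250, 250, 199, 132, 109, 136, 163, 168, 168, 169, 133, 131, 161, 167, 169, 167, 168, 169, 169, 109, 107, 107, 109, 109, 101, 133, 153, 161, 179, 204, 208, 171, 160, 146, 124, 41, 72, 70, 66, 39, 29, 123, 167, 203, 204, 204]
```

Call:
arm_command(deltas=[0,0,0,0.0003,0.0001,0.001,0,0,0,0,0.0005,0.0002,0.002,0,0,0,0,0.0007,0.0003,0.003,0,0,0,0,0.0009,0.0004,0.004,0,0,0,0,0.0011,0.0004,0.005,0,0,0,0,0.0011,0.0004,0.006,0,0,0,0,0.0011,0.0004,0.006,0])

```text
clock: 10.3
position: [0.5994, 0.1958, 0.2557]
ee_rot: [-1.916, -2.484, 0.016]
force: [-12.8, -2.7, -12.1]
width: 0.094
gripper_force: 60.0
```

```bash
python3 fs.py;python3 prof.py | tail -2 | sed 's/np.uint8//g;s/[()]//g'
```

```text
clk 10.3 F hook -13.055690770770912 0.5982860900521754 -12.061420449332795 pos hook mm [ 12.3021 -45.3141  15.6831] T [-0.9972  2.3492  0.5509] rot [-1.9156 -2.4836  0.0157] w 8.647596800634945
170 [255, 255, 255, 255, 255, 255, 255, 239, 233, 239, 239, 239, 237, 240, 241, 241, 242, 243, 243, 244, 244, 229, 104, 83, 212, 211, 155, 190, 205, 211, 233, 240, 225, 210, 195, 172, 82, 100, 103, 92, 55, 76, 158, 154, 247, 248, 248, 248]
178 [247, 255, 255, 255, 147, 148, 149, 149, 147, 153, 154, 155, 154, 133, 145, 152, 153, 153, 149, 149, 149, 145, 150, 148, 151, 150, 142, 184, 202, 208, 230, 239, 231, 213, 198, 178, 86, 97, 97, 88, 55, 41, 185, 225, 241, 241, 241, 239]
```

Call:
arm_command(deltas=[0,0,0,0.0003,0.0001,0.002,0,0,0,0,0.0005,0.0001,0.004,0,0,0,0,0.0005,0.0001,0.006,0,0,0,0,0.0005,0.0001,0.008,0,0,0,0,0.0005,0.0001,0.01,0,0,0,0,0.0005,0.0001,0.012,0,0,0,0,0.0005,0.0001,0.012,0])

```text
clock: 11.05
position: [0.5999, 0.1952, 0.2676]
ee_rot: [-1.916, -2.483, 0.018]
force: [-12.3, -5.2, -11.0]
width: 0.093
gripper_force: 60.1
```

```bash
python3 fs.py
python3 - <<'E'
from h import *
a=cv2.resize(optics.get_image("wrist")[60:260,220:520],(480,320),interpolation=cv2.INTER_CUBIC);b=cv2.resize(optics.get_image("side")[180:290,190:300],(320,320),interpolation=cv2.INTER_CUBIC)
cv2.imwrite("pics/w5.png",np.hstack([a,b]))
E
```

```text
clk 11.05 F hook -13.204587301372166 -1.8610516718238328 -11.03274208223066 pos hook mm [ 12.6296 -46.036   27.5958] T [-1.4269  2.5642  0.578 ] rot [-1.9164 -2.4834  0.0176] w 8.515770103238026
```

View pics/w5.png

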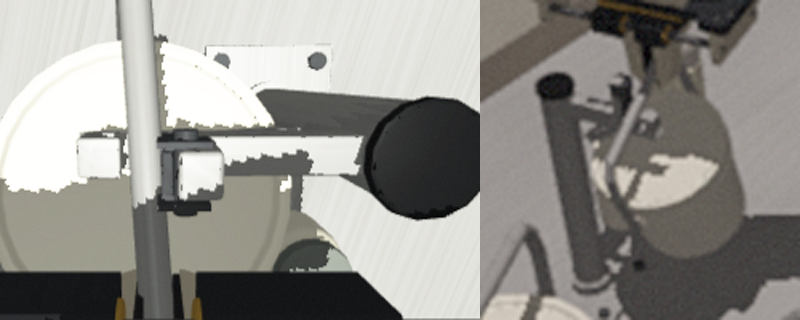

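The bar is above and clear of the beak, with the beak at (98,155) left of the bar. The side view suggests the bar droops toward its far end, so I estimate the tilt.

Run:
```python
from h import *
s=sensors.observe();G=s["position"]
for yaw in(14.7,18):
  a=np.radians(yaw);y=np.array([-np.sin(a),np.cos(a),0])
  for th in(0,6,12,18):
    t=np.radians(th);d=y*np.cos(t)-np.array([0,0,np.sin(t)])
    pts=[G+d*L for L in(.02,.045,.1)]
    print(yaw,th,(proj("side",pts)-[190,180])*2.909+[480,0],((proj("wrist",pts)-[220,60])*1.6).round().tolist())
```

```text
14.7 0 [[643.24235838  77.18941819]
 [628.76762563  94.00306488]
 [595.26492472 132.91933268]] [[158.0, 258.0], [158.0, 167.0], [158.0, -63.0]]
14.7 6 [[643.56162166  78.99650759]
 [629.53386866  98.08307642]
 [597.22277481 142.04649074]] [[158.0, 256.0], [158.0, 166.0], [158.0, -51.0]]
14.7 12 [[644.00119368  80.63451836]
 [630.57569105 101.76009853]
 [599.816216   150.16139674]] [[158.0, 254.0], [158.0, 166.0], [158.0, -35.0]]
14.7 18 [[644.55566221  82.08560848]
 [631.87854659 104.99457863]
 [603.00007052 157.18122473]] [[158.0, 254.0], [159.0, 167.0], [159.0, -18.0]]
18 0 [[644.41859895  77.46927196]
 [631.44745442  94.65361386]
 [601.38907396 134.47534937]] [[154.0, 258.0], [148.0, 168.0], [133.0, -63.0]]
18 6 [[644.73017069  79.27501253]
 [632.19255115  98.73096276]
 [603.27975151 143.59801176]] [[154.0, 256.0], [149.0, 166.0], [136.0, -50.0]]
18 12 [[645.14916691  80.90853801]
 [633.18369665 102.39776565]
 [605.7378092  151.68884322]] [[154.0, 254.0], [149.0, 166.0], [138.0, -35.0]]
18 18 [[645.67045068  82.35205656]
 [634.40716096 105.61459298]
 [608.7209362  158.66541146]] [[155.0, 254.0], [150.0, 167.0], [140.0, -18.0]]
```

The bar droops about 18° in the pads, so its middle is only about 14 mm up. I rotate the tool about the hook's x axis to level it while rising a little, keeping the keeper pressed.

Call:
arm_command(deltas=[0.014,0.004,0,0,0,0.001,0,0.028,0.008,0,0,0,0.002,0,0.042,0.012,0,0,0,0.003,0,0.056,0.016,0,0,0,0.004,0,0.07,0.019,0,0,0,0.005,0,0.085,0.023,0,0,0,0.006,0,0.1,0.027,0,0,0,0.007,0,0.115,0.031,0,0,0,0.008,0,0.13,0.034,0,0,0,0.008,0,0.145,0.038,0,0,0,0.008,0,0.145,0.038,0,0,0,0.008,0])

```text
clock: 12.25
position: [0.5994, 0.1945, 0.2749]
ee_rot: [-1.798, -2.329, -0.195]
force: [-14.3, -6.1, -8.5]
width: 0.095
gripper_force: 60.2
```

```bash
python3 fs.py
python3 - <<'E'
from h import *
a=cv2.resize(optics.get_image("wrist")[40:240,220:520],(480,320),interpolation=cv2.INTER_CUBIC);b=cv2.resize(optics.get_image("side")[180:290,190:300],(320,320),interpolation=cv2.INTER_CUBIC)
cv2.imwrite("pics/w6.png",np.hstack([a,b]))
s=sensors.observe();G=s["position"]
a=np.radians(16.5);y=np.array([-np.sin(a),np.cos(a),0])
for th in(-6,0,6,12):
    t=np.radians(th);d=y*np.cos(t)-np.array([0,0,np.sin(t)])
    print(th,(proj("side",[G+d*L for L in(.02,.045,.1)])-[190,180])*2.909+[480,0])
E
```

```text
clk 12.25 F hook -15.422386420946957 -2.2831138500752037 -8.516081785818503 pos hook mm [ 12.0031 -46.6074  34.8949] T [-2.2497  2.6223  1.4837] rot [-1.7984 -2.3289 -0.1946] w 8.712863789723283
-6 [[643.50782759  68.22675925]
 [629.50356427  82.69901802]
 [596.92102851 116.37039923]]
0 [[643.70655441  70.19867002]
 [629.9901671   87.17330713]
 [598.21497155 126.49651968]]
6 [[644.02305031  72.02005747]
 [630.74848312  91.2863711 ]
 [600.14640221 135.70132492]]
12 [[644.45332649  73.67080077]
 [631.76743978  94.99246174]
 [602.679032   143.88247499]]
```

View pics/w6.png

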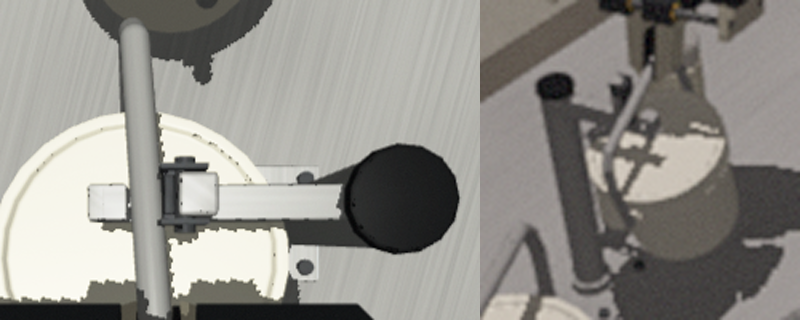

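The droop is down to about 11° and the bar's middle is about 26 mm above the seat, clear of the beak at (107,200) and still on the keeper. I draw it forward, then raise.

Call:
arm_command(deltas=[0,0,0,-0.004,-0.001,0,0,0,0,0,-0.009,-0.002,0,0,0,0,0,-0.014,-0.004,0,0,0,0,0,-0.02,-0.005,0,0,0,0,0,-0.027,-0.007,0,0,0,0,0,-0.035,-0.009,0,0,0,0,0,-0.043,-0.011,0,0,0,0,0,-0.051,-0.013,0,0,0,0,0,-0.06,-0.016,0,0,0,0,0,-0.07,-0.018,0,0,0,0,0,-0.08,-0.021,0,0,0,0,0,-0.09,-0.023,0,0,0,0,0,-0.1,-0.026,0,0,0,0,0,-0.108,-0.028,0,0,0,0,0,-0.115,-0.03,0,0,0,0,0,-0.12,-0.031,0,0,0,0,0,-0.12,-0.031,0,0,0,0,0,-0.12,-0.031,0,0])

```text
clock: 14.15
position: [0.4843, 0.1663, 0.279]
ee_rot: [-1.803, -2.332, -0.213]
force: [0.5, -0.5, -5.1]
width: 0.091
gripper_force: 59.7
```

```bash
python3 fs.py
```

```text
clk 14.15 F hook 0.32719680291076664 -0.5771927740917091 -5.101578692137247 pos hook mm [-106.4797  -44.6246   39.0257] T [-0.6112 -0.346  -0.0221] rot [-1.8031 -2.3322 -0.2134] w 8.381526053313975
```

The pail is off the hook and hangs free; the wrist reads about 5 N. I raise it, level it more, and carry it toward the scale.

Call:
arm_command(deltas=[0,0,0,0,0,0.01,0,0,0,0,0,0,0.025,0,0,0,0,0.001,-0.005,0.04,0,0,0,0,0.002,-0.013,0.05,0,0.01,0.003,0,0.004,-0.024,0.05,0,0.02,0.005,0,0.006,-0.038,0.05,0,0.03,0.008,0,0.009,-0.055,0.05,0,0.04,0.011,0,0.012,-0.075,0.05,0,0.05,0.013,0,0.016,-0.098,0.05,0,0.06,0.016,0,0.02,-0.122,0.05,0,0.07,0.018,0,0.024,-0.147,0.05,0,0.08,0.021,0,0.028,-0.172,0.05,0,0.09,0.024,0,0.032,-0.197,0.05,0,0.1,0.026,0,0.036,-0.222,0.05,0,0.1,0.026,0,0.04,-0.247,0.05,0,0.1,0.026,0,0.044,-0.272,0.05,0,0.1,0.026,0,0.048,-0.297,0.05,0,0.1,0.026,0,0.052,-0.32,0.05,0,0.1,0.026,0,0.056,-0.342,0.05,0,0.1,0.026,0,0.06,-0.362,0.05,0])

```text
clock: 16.15
position: [0.5444, -0.1979, 0.3289]
ee_rot: [-1.718, -2.22, -0.345]
force: [-1.0, 0.6, -5.4]
width: 0.095
gripper_force: 59.7
```

Call:
arm_command(deltas=[0,0,0,0.003,-0.019,0,0,0,0,0,0.006,-0.036,0,0,0,0,0,0.008,-0.052,0,0,0,0,0,0.01,-0.068,0,0,0,0,0,0.012,-0.083,0,0,0,0,0,0.014,-0.097,0,0,0,0,0,0.016,-0.109,0,0,0,0,0,0.018,-0.119,0,0,0,0,0,0.019,-0.126,0,0,0,0,0,0.02,-0.13,0,0,0,0,0,0.02,-0.132,0,0,0,0,0,0.02,-0.132,0,0,0,0,0,0.02,-0.132,0,0,0,0,0,0.02,-0.132,0,0,0,0,0,0.02,-0.132,0,0])

```text
clock: 17.65
position: [0.5641, -0.3273, 0.3291]
ee_rot: [-1.716, -2.221, -0.346]
force: [0.6, 0.1, -4.5]
width: 0.09
gripper_force: 59.7
```

```bash
python3 fs.py
python3 - <<'E'
from h import *
b=optics.get_image("side")[90:270,290:470]; t=optics.get_image("top")[110:290,350:530]
cv2.imwrite("pics/w7.png",cv2.resize(np.hstack([b,t]),(800,400),interpolation=cv2.INTER_CUBIC))
E
```

```text
clk 17.65 F hook 0.6516993304405501 -0.07553550786924829 -4.46917469343313 pos hook mm [-154.5966 -542.3286   89.115 ] T [-1.0424 -0.4458  0.0067] rot [-1.7157 -2.2209 -0.3456] w 8.216463972126641
```

View pics/w7.png

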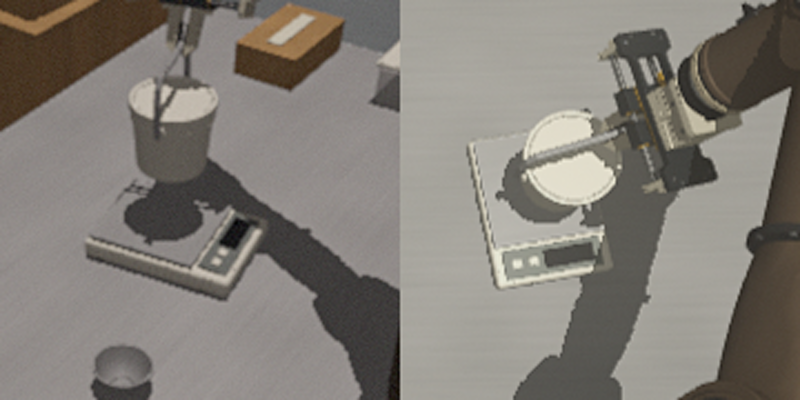

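The side crop shows the pail almost upright over the scale (172,130). In the top crop the lid is at (571,157) and the platform's visible edge starts near (470,145). That was my last picture, so from here I use numbers only. I work out the lid centre relative to the platform, and the tilt.

```bash
cat > ps.py <<'E'
from h import *
np.set_printoptions(precision=4,suppress=True)
# case corners -> platform, using all 4 case corners from first top view (case 235x180, platform 27.5 mm toward +x)
from scipy.optimize import least_squares
cor=np.array([[381,175],[431,167],[444,232],[393,240]])
f=lambda p:(proj("top",[[p[0]+u*np.cos(p[2])-v*np.sin(p[2]),p[1]+u*np.sin(p[2])+v*np.cos(p[2]),.04] for u,v in((.09,.09),(.09,-.09),(-.145,-.09),(-.145,.09))])-cor).ravel()
r=least_squares(f,[.55,-.28,.1]);print("platform",r.x,"res",abs(r.fun).max())
E
python3 ps.py
python3 - <<'E'
from h import *
np.set_printoptions(precision=4,suppress=True)
G=sensors.observe()["position"]
print("lid by top",atz("top",(350+171/2.222,110+157/2.222),.267))
# side crop: scale 800/360=2.222 ; lid rim centre (173,103), base centre approx (173,163)
f=lambda x,y:(290+x/2.222,90+y/2.222)
a=np.radians(16.);y=np.array([-np.sin(a),np.cos(a),0])
for th in(-5,0,5,10):
    t=np.radians(th);d=y*np.cos(t)-np.array([0,0,np.sin(t)]);dn=-y*np.sin(t)-np.array([0,0,np.cos(t)])
    M=G+.045*d
    P=[M,G+.1*d,M+.062*dn,M+.174*dn]
    print(th,"side",((proj("side",P)-[290,90])*2.222).round().tolist(),"top",((proj("top",P)-[350,110])*2.222+[400,0]).round().tolist(),P[3])
E
```

```text
platform [ 0.5517 -0.2857  0.1383] res 1.2250951446736735
lid by top [ 0.5488 -0.2876  0.267 ]
-5 side [[173.0, 53.0], [162.0, 68.0], [170.0, 94.0], [164.0, 164.0]] top [[581.0, 142.0], [539.0, 154.0], [565.0, 155.0], [540.0, 176.0]] [ 0.5475 -0.2698  0.1596]
0 side [[173.0, 56.0], [161.0, 74.0], [171.0, 95.0], [167.0, 161.0]] top [[580.0, 143.0], [537.0, 156.0], [568.0, 155.0], [550.0, 173.0]] [ 0.5517 -0.2842  0.1551]
5 side [[173.0, 58.0], [161.0, 79.0], [172.0, 96.0], [170.0, 158.0]] top [[579.0, 144.0], [536.0, 157.0], [572.0, 154.0], [559.0, 171.0]] [ 0.5559 -0.299   0.1518]
10 side [[173.0, 61.0], [161.0, 85.0], [173.0, 96.0], [172.0, 154.0]] top [[579.0, 144.0], [536.0, 159.0], [575.0, 154.0], [570.0, 168.0]] [ 0.5602 -0.3139  0.1499]
```

The pail is within a few mm of the platform centre, tilted about 4° with its base about 108 mm above the platform. I lower it and trim the tilt.

Call:
arm_command(deltas=[0.01,0.003,0,0,0,-0.005,0,0.02,0.005,0,0,0,-0.012,0,0.03,0.008,0,0,0,-0.02,0,0.04,0.01,0,0,0,-0.03,0,0.04,0.01,0,0,0,-0.04,0,0.04,0.01,0,0,0,-0.05,0,0.04,0.01,0,0,0,-0.06,0,0.04,0.01,0,0,0,-0.07,0,0.04,0.01,0,0,0,-0.078,0,0.04,0.01,0,0,0,-0.085,0,0.04,0.01,0,0,0,-0.09,0,0.04,0.01,0,0,0,-0.094,0,0.04,0.01,0,0,0,-0.096,0,0.04,0.01,0,0,0,-0.096,0,0.04,0.01,0,0,0,-0.096,0])

```text
clock: 19.25
position: [0.5642, -0.3277, 0.2333]
ee_rot: [-1.681, -2.175, -0.397]
force: [-1.0, 0.3, -5.1]
width: 0.09
gripper_force: 59.7
```

```bash
python3 fs.py
python3 - <<'E'
from h import *
im=optics.get_image("top");cv2.imwrite("pics/t8.png",im)
m=cv2.inRange(im[110:290,350:530],(190,205,210),(255,255,255))
n,l,st,ce=cv2.connectedComponentsWithStats(m)
for i in range(1,n):
    if st[i,4]>60:print(st[i],ce[i]+[350,110],atz("top",ce[i]+[350,110],.17))
E
```

```text
clk 19.25 F hook -0.8592375447379264 0.5048522348059584 -5.051914110451717 pos hook mm [-154.581  -542.6934   -6.7461] T [-1.2508 -0.4707 -0.0126] rot [-1.681  -2.1752 -0.3965] w 8.265656849164085
[ 50  59  29  19 277] [413.83032491 177.01083032] [ 0.58371349 -0.27169845  0.17      ]
[ 51  76  38  21 468] [419.94444444 196.1517094 ] [ 0.52244045 -0.2873432   0.17      ]
[ 42 108  49  21 139] [406.97841727 229.60431655] [ 0.41890771 -0.24214747  0.17      ]
```

Call:
arm_command(deltas=[0,0,0,0,0,-0.002,0,0,0,0,0,0,-0.004,0,0,0,0,0,0,-0.006,0,0,0,0,0,0,-0.0075,0,0,0,0,0,0,-0.009,0,0,0,0,0,0,-0.009,0,0,0,0,0,0,-0.009,0])

```text
clock: 20.0
position: [0.5641, -0.3276, 0.224]
ee_rot: [-1.681, -2.175, -0.396]
force: [0.3, -0.9, -4.6]
width: 0.093
gripper_force: 59.7
```

```bash
python3 fs.py
```

```text
clk 20.0 F hook 0.01724441757133177 -0.9449420586057721 -4.599258097922446 pos hook mm [-154.7021 -542.6258  -16.0459] T [-1.214  -0.4675  0.0321] rot [-1.6808 -2.1748 -0.3963] w 8.535310706804209
```

Call:
arm_command(deltas=[0,0,0,0,0,-0.001,0,0,0,0,0,0,-0.002,0,0,0,0,0,0,-0.003,0,0,0,0,0,0,-0.004,0,0,0,0,0,0,-0.004,0,0,0,0,0,0,-0.004,0])

```text
clock: 20.6
position: [0.5645, -0.3274, 0.221]
ee_rot: [-1.681, -2.176, -0.398]
force: [-0.3, -0.8, 5.8]
width: 0.092
gripper_force: 59.7
```

```bash
python3 fs.py
```

```text
clk 20.6 F hook -0.45161743361521456 -0.6730595471617491 5.782892332232476 pos hook mm [-154.1903 -542.5719  -18.9568] T [-0.1862 -0.0416  0.045 ] rot [-1.681  -2.176  -0.3976] w 8.412534054366988
```

Contact made, gently. I ease off 1.5 mm, open, and withdraw along the tool axis.

Call:
arm_command(deltas=[0,0,0,0,0,0.001,0,0,0,0,0,0,0.0015,0,0,0,0,0,0,0.0015,0,0,0,0,0,0,0.0015,11,0,0,0,0,0,0.0015,14,0,0,0,0,0,0.0015,20,0,0,0,0,0,0.0015,30,0,0,0,0,0,0.0015,40,0,0,0,0,0,0.0015,40,0,0,0,0,0,0.0015,40])

```text
clock: 21.6
position: [0.5641, -0.3276, 0.2215]
ee_rot: [-1.681, -2.175, -0.396]
force: [-0.5, -0.7, -0.7]
width: 0.431
gripper_force: 0.0
```

```bash
python3 fs.py; python3 -c "
from h import *
print(cv2.Rodrigues(sensors.observe()['ee_rot'])[0][:,2])"
```

```text
clk 21.6 F hook -0.7079803819282455 -0.5611938127090574 -0.7093232791541223 pos hook mm [-154.7045 -542.6398  -18.5407] T [-0.4729 -0.2296 -0.0196] rot [-1.6808 -2.1749 -0.3962] w 39.59500486414352
[-0.11213027  0.43188316 -0.89493226]
```

Call:
arm_command(deltas=[0,0,0,0.001,-0.004,0.009,40,0,0,0,0.003,-0.013,0.027,40,0,0,0,0.006,-0.024,0.05,40,0,0,0,0.01,-0.037,0.077,40,0,0,0,0.013,-0.05,0.104,40,0,0,0,0.014,-0.07,0.13,40,0,0,0,0.014,-0.1,0.15,40,0,0,0,0.0,-0.14,0.16,40,0,0,0,-0.02,-0.18,0.17,40,0,0,0,-0.04,-0.22,0.17,40,0,0,0,-0.05,-0.25,0.17,40,0,0,0,-0.05,-0.26,0.17,40,0,0,0,-0.05,-0.26,0.17,40])

```text
clock: 22.9
position: [0.4881, -0.5811, 0.3774]
ee_rot: [-1.924, -2.161, -0.481]
force: [3.7, 0.3, -2.4]
width: 0.434
gripper_force: 0.0
```

```bash
python3 fs.py
python3 - <<'E'
from h import *
np.set_printoptions(precision=4,suppress=True)
c=optics.calibration("top")
im=optics.get_image("top");old=cv2.imread("pics/top0.png");sd=optics.get_image("side");so=cv2.imread("pics/side0.png")
m=cv2.inRange(im[110:290,350:530],(190,205,210),(255,255,255))
n,l,st,ce=cv2.connectedComponentsWithStats(m)
for i in range(1,n):
    if st[i,4]>60:print(st[i],ce[i]+[350,110])
k=cv2.morphologyEx(m,cv2.MORPH_CLOSE,np.ones((9,9)));n,l,st,ce=cv2.connectedComponentsWithStats(k)
for i in range(1,n):
    if st[i,4]>400:print("closed",st[i],ce[i]+[350,110],atz("top",ce[i]+[350,110],.157))
def rim(z,r,n=60,P=(.5517,-.2857)):
    t=np.linspace(0,2*np.pi,n);return np.c_[P[0]+r*np.cos(t),P[1]+r*np.sin(t),np.full(n,z)]
q=proj("top",rim(.157,.063));print("expected lid box",q.min(0)-[350,110],q.max(0)-[350,110],q.mean(0))
for nme,(u0,u1,v0,v1) in{"bowl":(308,342,218,250),"bottle":(308,336,112,150),"jar":(270,292,140,164)}.items():
    print(nme,cv2.absdiff(im,old)[v0:v1,u0:u1].mean())
# side lid
q=proj("side",rim(.157,.063));print("side lid exp",q.min(0),q.max(0));q=proj("side",rim(.045,.052));print("side base exp",q.min(0),q.max(0))
d=cv2.absdiff(sd,so)[120:230,310:430].max(2)>40
n,l,st,ce=cv2.connectedComponentsWithStats(d.astype(np.uint8))
for i in range(1,n):
    if st[i,4]>80:print("diff",st[i]+[310,120,0,0,0])
m=cv2.inRange(sd[100:230,310:430],(170,185,190),(255,255,255));n,l,st,ce=cv2.connectedComponentsWithStats(m)
for i in range(1,n):
    if st[i,4]>60:print("side white",st[i]+[310,100,0,0,0],ce[i]+[310,100])
E
```

```text
clk 22.9 F hook 3.693023293960185 -0.6695788270336707 -2.431581480906724 pos hook mm [-292.4961 -768.533   137.3915] T [-0.4614 -0.1399 -0.0401] rot [-1.9243 -2.1612 -0.4814] w 39.87859903245616
[ 51  63  29  14 198] [413.6616 178.3939]
[ 49  75  36  21 480] [418.9646 195.7333]
[ 52 104  43  23  79] [430.7848 227.8228]
closed [  48   61   40   38 1122] [417.2077 189.7451] [ 0.5456 -0.2829  0.157 ]
expected lid box [47.8797 58.4241] [88.158  97.5751] [417.9871 187.5937]
bowl 6.017769607843137
bottle 5.715538847117794
jar 5.558080808080808
side lid exp [346.2594 151.8806] [384.4577 172.6329]
side base exp [348.6903 180.5602] [378.8786 198.3587]
diff [391 144  39  30 579]
diff [348 155   9  16  82]
diff [346 154  38  48 924]
diff [361 155  23  18 244]
side white [361 157  21  16  87] [369.8046 164.9885]
```

The lid box matches the expected one for an upright pail at the platform's centre, to about 5 mm in both views. The bystanders' image regions are unchanged. I let the arm settle, check the joints and hand in.

Call:
arm_command(deltas=[0,0,0,0,0,0,40,0,0,0,0,0,0,40,0,0,0,0,0,0,40,0,0,0,0,0,0,40,0,0,0,0,0,0,40])

```text
clock: 23.5
position: [0.5019, -0.5675, 0.3748]
ee_rot: [-1.884, -2.18, -0.505]
force: [0.4, -0.4, 0.3]
width: 0.435
gripper_force: 0.0
```

Run:
```python
from h import *
s=sensors.observe();print(s["joints"],s["dq"].round(3),s["force"],s["clock"])
im=optics.get_image("top");m=cv2.inRange(im[110:290,350:530],(190,205,210),(255,255,255))
k=cv2.morphologyEx(m,cv2.MORPH_CLOSE,np.ones((9,9)));n,l,st,ce=cv2.connectedComponentsWithStats(k)
print([(st[i],ce[i]+[350,110]) for i in range(1,n) if st[i,4]>400])
if abs(s["dq"]).max()<.05: print(arm.sign_off())
```

```text
[ 0.94973689  0.88654224 -0.16177112  0.51312085 -0.20808621  2.00213014
  0.91242648] [-0.001  0.006 -0.004  0.004  0.001 -0.002  0.   ] [ 0.36153583 -0.37757983  0.32992732] 23.5
[(array([  48,   61,   40,   38, 1133], dtype=int32), array([417.28508385, 189.58605472]))]
the job is handed in; nothing more can be done
None
```

I took the pail off the hook, stood it upright within about 5 mm of the platform's centre by my measurement, let go and handed the job in at 23.5 s. One risk: joint 6 stopped at about 2.002 rad against its stated limit of 2, after the release and with the arm clear, which could count as passing its range.

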